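# Turn the block heater up four clicks and start it

### The job

Turn the heater's black click-stop dial clockwise (seen from above) by exactly four clicks from where it stands, pushing it round gently with a fingertip in its finger bay and never going past the fourth click; then, with the dial left there, press the green start button fully down with a fingertip and let it spring back. Do not grip anything, and leave the tube rack, the bottle and the tip box where they stand.

Things in the scene. Friction and masses are not known exactly. Their poses are not given: they have to be found in the camera images.
- heater: Dry-block heater, fixed: a light grey box 220 (x) x 380 (y) x 70 mm high, origin at the centre of its underside at bench level, x from its front (towards the robot) to its rear, y to its left. The dial's axis is at (-10, 110) mm in this frame, the start button at (-60, 0) mm; a tube block with caps up to 20 mm above the box's top covers x -80 to 80, y -170 to -40 mm.
- dial (a joint): Dial angle in rad, growing clockwise from above. Click positions every 0.524 (30 degrees) from 0 to 3.665, each at a white tick; stops at -0.2 and 3.87. It starts at rest on 0, 0.524 or 1.047. A sprung plunger holds it: pushing at the bay takes about 4 to 6 N to leave a click, and past half way (15 degrees) it snaps on by itself to the next and stays there.
- dial_center (a point): Point on the dial's vertical axis at the dial's top, 94 mm above the bench. The dial is a black disc with a scalloped rim, 88 mm across, on a grey flange 92 mm across; its axis stays still as it turns.
- dial_bay (a point): Centre of the floor of the dial's finger bay, 34 mm from the dial's axis, 76 mm above the bench; goes round with the dial; x points outward, z up. The bay is a wedge-shaped cut-out 18 mm deep, open above and outward, about 40 mm wide here, with a white line along its floor; inward it ends at a hub of 16 mm radius. Pushing its clockwise-side wall turns the dial clockwise.
- dial_rim (a point): Point on the dial in the middle of the bay, 40 mm from the axis, 76 mm above the bench; it goes round with the dial, and four clicks (120 degrees) carry it 69 mm in a straight line from its start.
- start_button (a joint): Travel of the start button in m: 0 up, 0.006 fully down. It is sprung: about 4 N holds it fully down, and it returns by itself.
- start_button_top (a point): Centre of the top of the green round start button (28 mm across) in its grey housing; it is pressed straight down.
- rack: Green tube rack, loose, 70 x 130 x 45 mm with tube caps to 57 mm; origin at the centre of its underside. To be left alone.
- bottle: Amber reagent bottle with blue cap, loose, 56 mm across and 115 mm high; origin at the centre of its underside. To be left alone.
- tip_box: Blue pipette-tip box with clear lid, loose, 85 x 120 x 67 mm; origin at the centre of its underside. To be left alone.

How it is judged:
By the outcome, as a careful person would: the job done as asked, in the order asked, and still so for the second after the job is handed in, with the robot touching nothing.
It also fails if it takes over 64 s, if anything falls off the work surface, if the arm or the gripper's body presses on something with over 40 N, if the wrist force passes 120 N, or if a joint passes its speed limit or range.

### The arm

A 6-joint arm with a two-finger parallel gripper is mounted at the origin on the work surface. World frame = base frame: x ahead of the robot, y to its left, z up, the work surface at z = 0. Lengths are in m, angles in rad, forces in N, time in s.
With the tool pointing down it reaches from about 0.3 to 0.95 m from the base axis. Payload 3.1 kg.
Tool frame: the origin (TCP) lies between the finger pads; the fingertips stand 11 mm ahead of it and the grasp point (between the pads) lies 8 mm behind it; z points along the fingers, y is the line along which they close (so a half turn about z gives the same grasp; the last joint's range is limited). The gripper opens to 85 mm and grips with 20 to 120 N. Pads are 22 mm wide; open, the fingers measure 114 mm over their backs; the gripper's body (76 mm by 85 mm) begins 54 mm behind the grasp point. The pads swing forward as they close: fully open they stand 13 mm farther back than shut.
Start: joints at [-1.198, 0.308, 1.634, -0, 1.2, -0.07], TCP at [0.268, -0.565, 0.242] pointing down, gripper open.
Joint ranges: [-3.06, 3.06], [-0.79, 1.96], [0.05, 2.63], [-1.19, 4.34], [0.05, 2.64], [-2.94, 2.94]. Speed limits (rad/s): [2.79, 2.79, 3.14, 3.14, 3.14, 3.14].

### API

Orientations are given as a unit quaternion [w, x, y, z].
In Python, from cell import sense, grab_frame, calibration, job_done gives the robot as it stands.
- The arm moves only by the tool arm_command, never from a script. Its argument "plan" is text: rows parted by semicolons, each of 6 numbers parted by spaces: the shift along the world's x, y, z in units of 40 mm (1.0 is 40 mm), then the turn, a rotation vector about the world's x, y, z in units of 8 degrees (1.0 is 8 degrees). A call has 1 to 12 rows; each row shifts and turns the commanded pose from where the row before left it; what a row does not reach is not made up. A row lasts 1/8 s, in which the tool goes at most 62.5 mm and 10.7 degrees, less where a joint would pass 70% of its speed; a pose out of reach is approached as far as the arm can. A call is refused whole if a number of a shift passes 1 or a number of a turn 1, either way. A call with a gripper value outside its range is refused whole. "jaw" is the closure in counts, from 0 (fully open) to 255 (shut), set as the call begins (left out, the last holds). The fingers move at their own pace and stop on an object; the grip force is fixed at half the most. Time passes only in rows, so rows that do not move let the fingers close. It gives the time, the measured TCP pose, the force, the opening and the grip force at its end, in the units of the state.
- sense(): the state, without advancing time (a new reading comes with each control period).
- grab_frame(name): name is "side" or "top"; returns the picture (420x560x3 uint8, red, green, blue); there is no depth.
- calibration(name): a dict with "camera_matrix" (3x3 intrinsics, pixels), "k1" (the pictures are not rectified: a ray, as slopes to the right and down, at radius r is drawn at 1 + k1 r^2 times it, then the intrinsics apply), "rvec" (rotation vector, rad) and "tvec" (3), from world to camera coordinates, as OpenCV has them. Camera axes: x right, y down, z forward; pixel columns grow to the right and rows downward; lengths in m; the calibration is good to about 2 mm. A picture is of the moment at which its call begins. calibration takes no time and is no camera call.
- job_done(): hands the job in; it is judged then, once.
The state is a dict: "t": time; "joint_positions": joint angles; "joint_velocities": joint speeds; "joint_efforts": joint torques, N m; "eef_pos": TCP position; "tool_rot": TCP orientation; "force": force on the tool from outside, world axes, zero at the start; "torque": the same for the moment, N m; "grip_width": opening from 0.0 (shut) to 1.0 (fully open); "grasp_force": force on a finger pad.
Only numpy, scipy, OpenCV 4.12 (cv2) and the standard library are available. Lean on these libraries where they do the work, as an engineer would, in place of code of your own. Each camera call takes 0.05 s, during which the arm holds its last target. There are 200 camera calls.

## Working session

There is one attempt and no reset: what is moved stays moved. The work goes in short steps, Python scripts to look and compute and a tool call to move; the robot and the scene stay as the last step left them, time stands still between calls to the robot, and variables do not carry over. Pictures are saved under pics/ and viewed, at most 10 in all, crops included, and the job is handed in when it is done.

Besides the shell and the picture viewer there is one more tool, called after ">>>" by a JSON object that holds its "method" and its "body". arm_command: Moves the arm, as the interface text tells. Its arguments: {"type":"object","properties":{"plan":{"type":"string"},"jaw":{"type":"number"}},"required":["plan"]}

```bash
mkdir -p pics; cat > h.py <<'E'
import numpy as np, cv2
from cell import sense, grab_frame, calibration, job_done
def ray(name,u,v):
    c=calibration(name);K=np.array(c["camera_matrix"]);k1=c["k1"]
    p=cv2.undistortPoints(np.array([[[u,v]]],float),K,np.array([k1,0,0,0],float))[0,0]
    R=cv2.Rodrigues(np.array(c["rvec"],float))[0];t=np.array(c["tvec"],float).ravel()
    return -R.T@t, R.T@np.array([p[0],p[1],1.])
def onz(name,u,v,z):
    o,d=ray(name,u,v);return o+d*(z-o[2])/d[2]
def proj(name,P):
    c=calibration(name)
    return cv2.projectPoints(np.array(P,float).reshape(-1,3),np.array(c["rvec"],float),np.array(c["tvec"],float),np.array(c["camera_matrix"]),np.array([c["k1"],0,0,0],float))[0][:,0]
def save(name,fn,box=None,s=1):
    im=grab_frame(name)[:,:,::-1]
    if box: im=im[box[1]:box[3],box[0]:box[2]]
    cv2.imwrite("pics/"+fn,cv2.resize(im,None,fx=s,fy=s,interpolation=cv2.INTER_CUBIC))
E
python3 - <<'E'
from h import *
save("top","t0.png");save("side","s0.png");print(sense())
for n in("top","side"):print(ray(n,280,210))
E
```

```text
{'t': 0.1, 'joint_positions': array([-1.19771154e+00,  3.08929152e-01,  1.63506790e+00, -1.89622823e-05,
        1.19969794e+00, -6.96952455e-02]), 'joint_velocities': array([-0.00129281, -0.00122424, -0.00249335,  0.00043664,  0.0008543 ,
       -0.0007399 ]), 'joint_efforts': array([-4.12553618e-04, -4.16409051e+01, -2.77644753e+01, -1.19441042e-04,
        4.03694765e-03,  2.93532494e-06]), 'eef_pos': array([ 0.26749067, -0.56406171,  0.24115079]), 'tool_rot': array([-1.03776308e-03,  9.75591867e-01,  2.19589169e-01, -1.67576698e-04]), 'force': array([-0.65205067, -0.0699435 ,  0.10326167]), 'torque': array([0.01428648, 0.0004394 , 0.01386598]), 'grasp_force': 0.0, 'grip_width': 1.0021686440026705}
(array([0.40488635, 0.02691041, 1.34884348]), array([ 0.1314701 , -0.00677162, -0.99132616]))
(array([0.00475503, 0.87872037, 0.90255753]), array([ 0.438915  , -0.65457451, -0.61558118]))
```

View pics/t0.png

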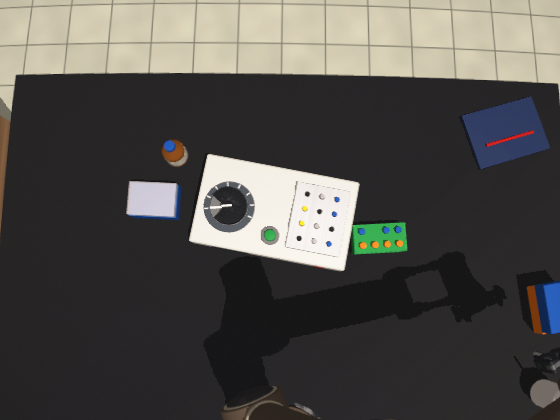

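View pics/s0.png

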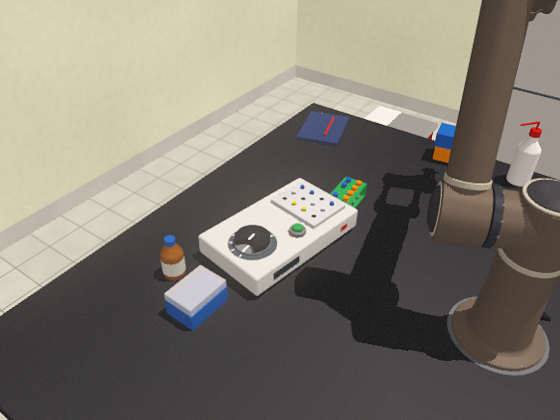

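The top view shows the heater with its dial near (229,206) and the button near (270,235). The bay seems to face left. I'll zoom in.

```bash
python3 - <<'E'
from h import *
im=grab_frame("top")
im2=im[140:280,185:365]; cv2.imwrite("pics/t1.png",cv2.resize(im2[:,:,::-1],None,fx=4.4,fy=4.2,interpolation=cv2.INTER_CUBIC)[:588,:792])
def cen(m):
    n,l,s,c=cv2.connectedComponentsWithStats(m.astype(np.uint8));i=1+s[1:,4].argmax();return c[i],s[i],(l==i)
i=im.astype(int);r,g,b=i[...,0],i[...,1],i[...,2]
reg=np.zeros(im.shape[:2],bool);reg[215:255,255:290]=1
c,s,_=cen(reg&(g>r+40)&(g>b+20));print("btn",c,s,onz("top",*c,.08))
w=cen((r>170)&(g>170)&(b>150)&(np.arange(420)[:,None]>150)&(np.arange(420)[:,None]<275)&(np.arange(560)[None]>187)&(np.arange(560)[None]<362))
cn=cv2.findContours(w[2].astype(np.uint8),0,2)[0][0]
rect=cv2.minAreaRect(cn);print(rect);bx=cv2.boxPoints(rect)
P=np.array([onz("top",*p,.07)[:2] for p in bx]);print(P,P.mean(0),np.linalg.norm(np.diff(P,axis=0),axis=1))
e=P-np.roll(P,1,0)
k=np.linalg.norm(e,axis=1).argmax();y=e[k]/np.linalg.norm(e[k]);y*=np.sign(y[1]);x=np.array([y[1],-y[0]])
m=P.mean(0);print("yaw",np.degrees(np.arctan2(x[1],x[0])),"dial",m-.01*x+.11*y,"btn",m-.06*x)
# dial dark blob
d=np.hypot(np.arange(560)[None]-229,np.arange(420)[:,None]-206)
c,s,mm=cen((i.sum(2)<240)&(d<32));print(c,s);
el=cv2.minEnclosingCircle(cv2.findContours(mm.astype(np.uint8),0,2)[0][0]);print(el,onz("top",*el[0],.09))
print("tip",proj("top",[list(m-.01*x+.11*y)+[.094]]))
E
```

```text
btn [269.45794393 234.71962617] [264 229  12  12 107] [0.51377345 0.04253702 0.08      ]
((274.46075439453125, 211.70399475097656), (157.9141845703125, 89.8158187866211), 10.885527610778809)
[[ 0.49721941  0.2361279 ]
 [ 0.71346813  0.20219121]
 [ 0.64435716 -0.17675718]
 [ 0.43075229 -0.13449907]] [0.57144925 0.03176572] [0.21889543 0.38519892 0.21774478]
yaw -10.335763297595703 dial [0.58134731 0.14177494] btn [0.51242285 0.04253069]
[230.34040297 204.88865323] [212 186  37  39 943]
((228.21621704101562, 204.3378448486328), 19.786766052246094) [0.5838039  0.14113494 0.09      ]
tip [[227.77229314 205.12413524]]
```

View pics/t1.png

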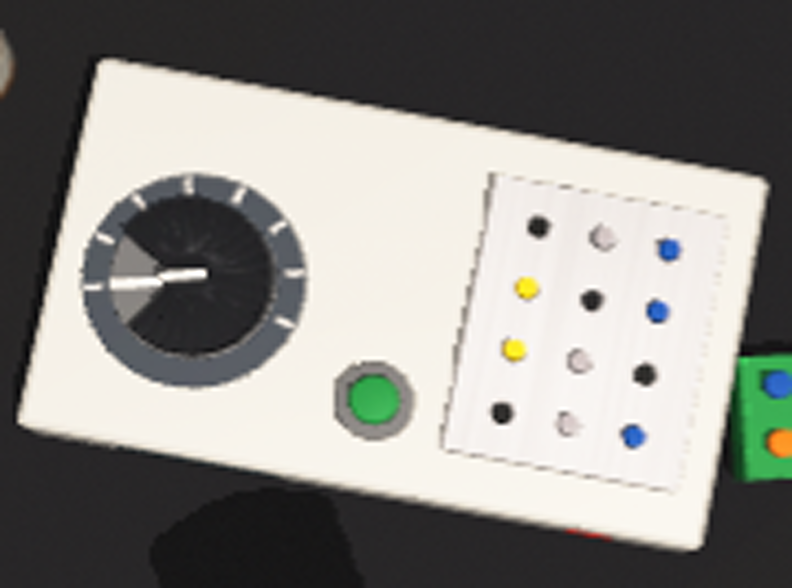

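The crop shows eight ticks, with the bay and its white line at the first one (crop pixel (93,287)), so the dial stands at 0. The target is the fifth tick at (240,193). Next I'll work out the dial axis and the angles in world axes.

```bash
python3 - <<'E'
from h import *
tk=[(93,287),(105,238),(138,200),(188,184),(240,193),(278,229),(295,272),(285,322)]
P=np.array([onz("top",185+u/4.4,140+v/4.2,.075)[:2] for u,v in tk])
A=np.c_[2*P,np.ones(8)];s=np.linalg.lstsq(A,(P**2).sum(1),rcond=None)[0];c=s[:2]
a=np.degrees(np.unwrap(np.arctan2(*(P-c).T[::-1])));print(c,np.sqrt(s[2]+c@c),a,(a+30*np.arange(8)).mean())
q=lambda u,v:onz("top",185+u/4.4,140+v/4.2,.076)[:2]
d=q(112,285)-q(160,281);print(np.degrees(np.arctan2(d[1],d[0])))
im=grab_frame("side");cv2.imwrite("pics/s1.png",cv2.resize(im[170:300,190:370,::-1],None,fx=4.4,fy=4.4,interpolation=cv2.INTER_CUBIC))
E
```

```text
[0.58078112 0.14029901] 0.055113242620674935 [  95.38717474   64.79910716   34.99645298    4.82282768  -25.52895209
  -56.81291642  -84.95570374 -115.54634205] 94.64520603316635
95.75849212393315
```

>>> {"method": "arm_command", "body": {"plan": "0.5 1 0 0 0 1;0.5 1 0 0 0 1;0.5 1 0 0 0 1;0.5 1 0 0 0 1;0.5 1 0 0 0 1;0.5 1 0 0 0 1;0.5 1 0 0 0 1;0.5 1 0 0 0 1;0.5 1 0 0 0 1;0.5 1 0 0 0 1;0.5 1 0 0 0 1;0.5 1 0 0 0 1", "jaw": 255}}

```text
t: 1.7
eef_pos: [0.5082, -0.0833, 0.2423]
tool_rot: [0.0, 0.488, 0.873, -0.0]
force: [1.5, -0.6, 0.3]
grip_width: -0.002
grasp_force: 0.0
```

View pics/s1.png

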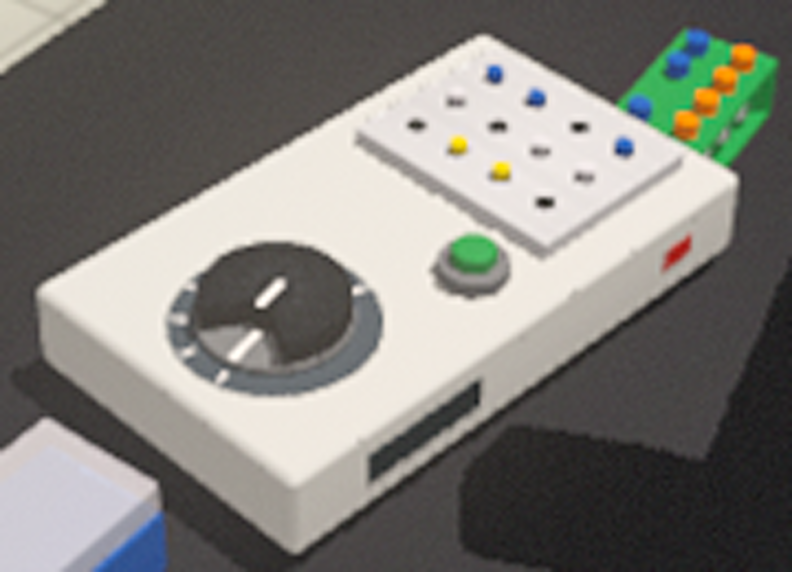

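The side crop confirms the bay is on the first tick. I'll go above the bay with the tool's y axis along the radial line.

>>> {"method": "arm_command", "body": {"plan": "0.217 0.825 0 0 0 0.99;0.217 0.825 0 0 0 0.99;0.217 0.825 0 0 0 0.99;0.217 0.825 0 0 0 0.99;0.217 0.825 0 0 0 0.99;0.217 0.825 0 0 0 0.99;0.217 0.825 0 0 0 0.99;0.217 0.825 0 0 0 0.99;0 0 -1 0 0 0;0 0 -1 0 0 0;0 0 -0.7 0 0 0;0 0 0 0 0 0"}}

```text
t: 3.2
eef_pos: [0.5745, 0.1787, 0.1311]
tool_rot: [-0.004, -0.041, 0.999, -0.001]
force: [-0.4, -0.4, 0.3]
grip_width: -0.002
grasp_force: 0.0
```

```bash
python3 - <<'E'
from h import *
save("side","s2.png",(190,170,370,300),4.4);save("top","t2.png",(185,140,365,280),4.2)
E
```

```text
(no output)
```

View pics/s2.png

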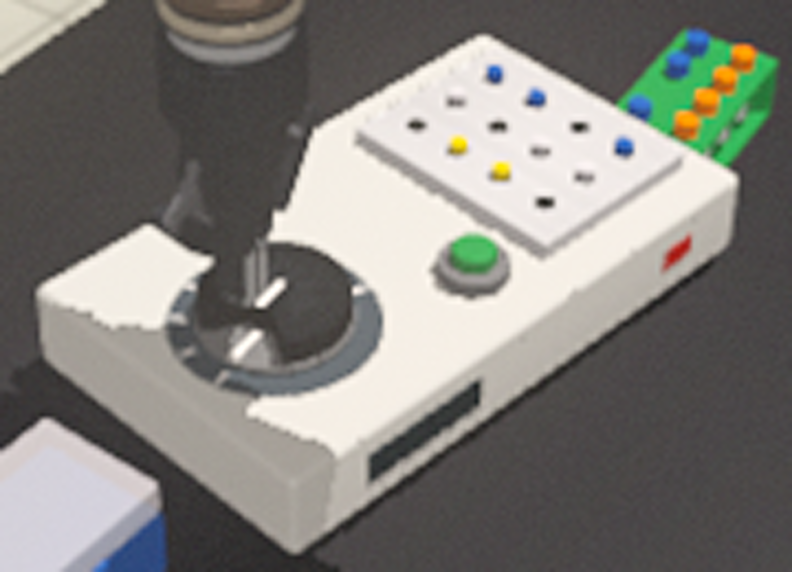

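The closed fingertips hang above the bay. The pads look narrow and should fit. I'll correct about 3 mm and go down.

>>> {"method": "arm_command", "body": {"plan": "0.075 0.05 0 0 0 0;0 0 -0.25 0 0 0;0 0 -0.25 0 0 0;0 0 -0.15 0 0 0;0 0 -0.1 0 0 0;0 0 0 0 0 0;0 0 0 0 0 0"}}

```text
t: 4.18
eef_pos: [0.5804, 0.1813, 0.1045]
tool_rot: [0.0, -0.041, 0.999, 0.0]
force: [0.2, 0.0, 0.1]
grip_width: 0.0
grasp_force: 0.0
```

>>> {"method": "arm_command", "body": {"plan": "-0.07 0 0 0 0 0;0 0 -0.1 0 0 0;0 0 -0.1 0 0 0;0 0 -0.1 0 0 0;0 0 -0.02 0 0 0;0 0 0 0 0 0;0 0 0 0 0 0"}}

```text
t: 5.05
eef_pos: [0.5776, 0.1813, 0.0916]
tool_rot: [0.0, -0.041, 0.999, 0.0]
force: [-0.4, -0.4, 0.1]
grip_width: -0.003
grasp_force: 0.0
```

```bash
python3 - <<'E'
from h import *
save("side","s3.png",(190,170,370,300),4.4);s=sense();print(s["eef_pos"],s["force"],s["torque"])
# arc rows
c=np.array([.581,.141]);
for f in range(0,121,8):
    a=np.radians(94.7-f);print(f,(c+.04*np.array([np.cos(a),np.sin(a)])).round(4),((.04*np.array([np.cos(a-np.radians(8))-np.cos(a),np.sin(a-np.radians(8))-np.sin(a)]))/.04).round(3))
E
```

```text
[0.5775894  0.18130486 0.09163736] [ 0.29944456 -0.15676801 -0.03727113] [0.02061118 0.02824045 0.02744582]
0 [0.5777 0.1809] [0.14  0.002]
8 [0.5833 0.1809] [ 0.138 -0.018]
16 [0.5888 0.1802] [ 0.135 -0.037]
24 [0.5942 0.1788] [ 0.128 -0.055]
32 [0.5993 0.1765] [ 0.119 -0.072]
40 [0.6041 0.1736] [ 0.108 -0.088]
48 [0.6084 0.1701] [ 0.095 -0.103]
56 [0.6122 0.166 ] [ 0.079 -0.115]
64 [0.6154 0.1614] [ 0.063 -0.125]
72 [0.6179 0.1564] [ 0.045 -0.132]
80 [0.6197 0.1512] [ 0.026 -0.137]
88 [0.6207 0.1457] [ 0.007 -0.139]
96 [0.621  0.1401] [-0.013 -0.139]
104 [0.6205 0.1345] [-0.032 -0.136]
112 [0.6192 0.1291] [-0.051 -0.13 ]
120 [0.6172 0.1239] [-0.068 -0.122]
```

View pics/s3.png

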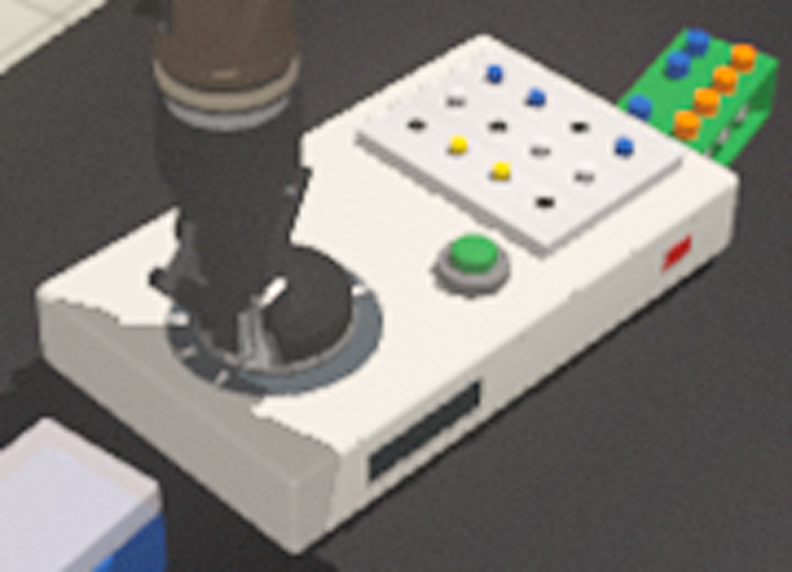

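The fingertips are inside the bay with no contact force. Pushing gently along the arc, 4° per row.

>>> {"method": "arm_command", "body": {"plan": "0.07 0.001 0 0 0 -0.5;0.07 0.001 0 0 0 -0.5;0.069 -0.009 0 0 0 -0.5;0.069 -0.009 0 0 0 -0.5;0.067 -0.019 0 0 0 -0.5;0.067 -0.019 0 0 0 -0.5;0 0 0 0 0 0;0 0 0 0 0 0"}}

```text
t: 6.1
eef_pos: [0.5934, 0.1795, 0.0916]
tool_rot: [-0.0, 0.167, 0.986, 0.0]
force: [-2.3, 2.3, 2.4]
grip_width: -0.003
grasp_force: 1.7
```

```bash
python3 - <<'E'
from h import *
s=sense();print(s["eef_pos"],s["force"],s["torque"])
save("top","t4.png",(185,140,305,260),4.5)
E
```

```text
[0.59344521 0.17950959 0.09155596] [-2.29391493  2.29781724  2.36322878] [0.38556026 0.37397197 0.00402229]
```

View pics/t4.png

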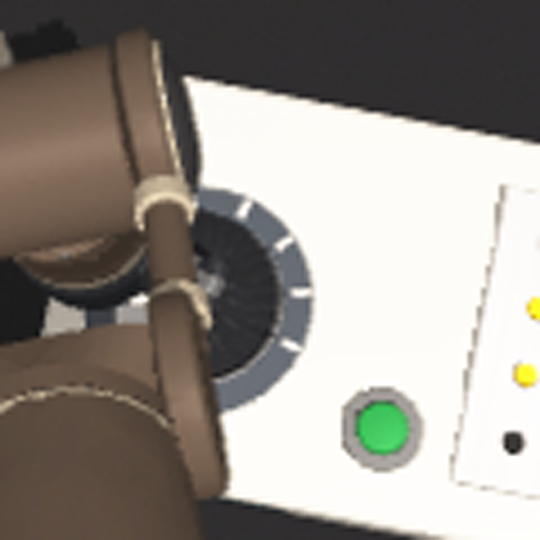

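The arm hides the dial from above, but the force shows the push against the wall. I'll continue in short calls and watch the force.

>>> {"method": "arm_command", "body": {"plan": "0.064 -0.027 0 0 0 -0.5;0 0 0 0 0 0"}}

```text
t: 6.4
eef_pos: [0.597, 0.1778, 0.0916]
tool_rot: [0.001, 0.201, 0.98, -0.0]
force: [-0.5, 1.7, 0.4]
grip_width: 0.002
grasp_force: 0.5
```

>>> {"method": "arm_command", "body": {"plan": "0.064 -0.027 0 0 0 -0.5;0 0 0 0 0 0"}}

```text
t: 6.65
eef_pos: [0.5997, 0.1764, 0.0915]
tool_rot: [0.001, 0.235, 0.972, -0.0]
force: [-0.0, -0.8, 0.2]
grip_width: -0.001
grasp_force: 0.0
```

>>> {"method": "arm_command", "body": {"plan": "0.06 -0.036 0 0 0 -0.5;0 0 0 0 0 0"}}

```text
t: 6.9
eef_pos: [0.6019, 0.175, 0.0915]
tool_rot: [0.001, 0.268, 0.963, -0.0]
force: [-0.6, 0.2, 0.3]
grip_width: -0.002
grasp_force: 0.0
```

>>> {"method": "arm_command", "body": {"plan": "0.06 -0.036 0 0 0 -0.5;0 0 0 0 0 0"}}

```text
t: 7.15
eef_pos: [0.6041, 0.1738, 0.0915]
tool_rot: [0.0, 0.302, 0.953, -0.0]
force: [-1.1, 0.2, 0.5]
grip_width: -0.001
grasp_force: 0.0
```

>>> {"method": "arm_command", "body": {"plan": "0.054 -0.044 0 0 0 -0.5;0 0 0 0 0 0"}}

```text
t: 7.4
eef_pos: [0.6061, 0.1722, 0.0914]
tool_rot: [0.0, 0.335, 0.942, -0.0]
force: [-0.3, -0.1, 0.2]
grip_width: -0.001
grasp_force: 0.0
```

>>> {"method": "arm_command", "body": {"plan": "0.054 -0.044 0 0 0 -0.5;0 0 0 0 0 0"}}

```text
t: 7.65
eef_pos: [0.6079, 0.1706, 0.0914]
tool_rot: [-0.0, 0.367, 0.93, -0.0]
force: [-0.6, 1.0, -0.3]
grip_width: -0.003
grasp_force: 0.1
```

Click 1 snapped at about 28° of tool travel. I'll check the dial angle numerically from the white mark on its top in the side view.

```bash
cat >> h.py <<'E'
def mark():
    im=grab_frame("side").astype(int);c=np.array([.581,.141]);out=[]
    for v in range(200,260):
        for u in range(220,285):
            p=onz("side",u,v,.094)[:2]-c
            if np.hypot(*p)<.022 and im[v,u].min()>150: out.append(p)
    o=np.array(out)
    if len(o)<4: return len(o)
    w,V=np.linalg.eigh(np.cov(o.T));a=np.degrees(np.arctan2(V[1,1],V[0,1]))
    return len(o),o.mean(0).round(4),"angle",round(a%180,1),"dial",round((94.8-a)%180,1),np.sqrt(w).round(4)
E
python3 - <<'E'
from h import *
print(mark())
save("side","s4.png",(190,170,370,300),4.4)
E
```

```text
Traceback (most recent call last):
  File "h.py", line 21, in mark
    p=onz("side",u,v,.094)[:2]-c
      ~~~^^^^^^^^^^^^^^^^^
  File "h.py", line 9, in onz
    o,d=ray(name,u,v);return o+d*(z-o[2])/d[2]
        ~~~^^^^^^^^^^
  File "h.py", line 4, in ray
    c=calibration(name);K=np.array(c["camera_matrix"]);k1=c["k1"]
ValueError: time passes only in moves, steps and waits
```

Too many calibration calls; I'll cache it.

```bash
sed -i 's/^from cell import.*/&\nimport functools\ncalibration=functools.lru_cache(None)(calibration)/' h.py
python3 - <<'E'
from h import *
print(mark())
save("side","s4.png",(190,170,370,300),4.4)
E
```

```text
(15, array([-0.0016,  0.001 ]), 'angle', np.float64(67.5), 'dial', np.float64(27.3), array([0.0022, 0.0057]))
```

View pics/s4.png

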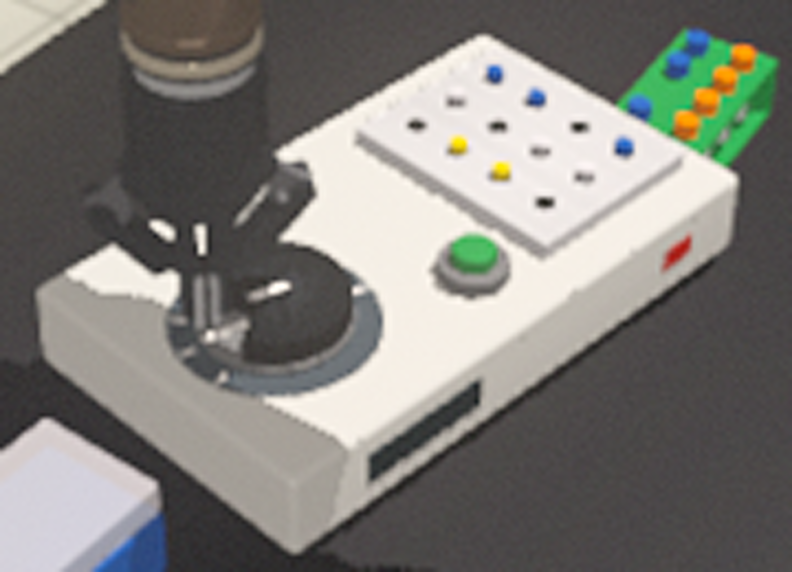

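The mark reads about 27°, so the dial is on click 1 with the finger nearing the wall. Continuing.

>>> {"method": "arm_command", "body": {"plan": "0.048 -0.051 0 0 0 -0.5;0 0 0 0 0 0;0.048 -0.051 0 0 0 -0.5;0 0 0 0 0 0"}}

```text
t: 8.3
eef_pos: [0.6117, 0.1666, 0.0914]
tool_rot: [-0.0, 0.431, 0.902, -0.0]
force: [-1.3, 2.2, 0.2]
grip_width: 0.002
grasp_force: 0.9
```

>>> {"method": "arm_command", "body": {"plan": "0.04 -0.057 0 0 0 -0.5;0 0 0 0 0 0"}}

```text
t: 8.55
eef_pos: [0.6139, 0.1636, 0.0915]
tool_rot: [0.001, 0.463, 0.887, -0.0]
force: [-0.3, -0.7, 0.0]
grip_width: 0.0
grasp_force: 0.0
```

```bash
python3 -c "
from h import *
print(mark())"
```

```text
(16, array([-0.0014,  0.0011]), 'angle', np.float64(55.6), 'dial', np.float64(39.2), array([0.0025, 0.0061]))
```

>>> {"method": "arm_command", "body": {"plan": "0.04 -0.057 0 0 0 -0.5;0 0 0 0 0 0"}}

```text
t: 8.85
eef_pos: [0.6155, 0.1614, 0.0916]
tool_rot: [0.0, 0.494, 0.87, -0.0]
force: [0.3, 0.8, 0.0]
grip_width: 0.002
grasp_force: 0.0
```

```bash
python3 -c "
from h import *
print(mark())"
```

```text
(15, array([-0.0011,  0.002 ]), 'angle', np.float64(50.9), 'dial', np.float64(43.9), array([0.0023, 0.006 ]))
```

```bash
python3 - <<'E'
from h import *
save("side","s5.png",(215,195,295,265),8)
im=grab_frame("side").astype(int);c=np.array([.581,.141])
for v in range(200,260):
    for u in range(220,285):
        p=onz("side",u,v,.094)[:2]-c
        if np.hypot(*p)<.022 and im[v,u].min()>120: print((u-215)*8,(v-195)*8,(p*1000).round(1),im[v,u].min())
E
```

```text
288 312 [ 3.4 -0.9] 129
296 312 [ 1.4 -2.4] 144
304 312 [-0.6 -3.8] 143
312 312 [-2.6 -5.3] 144
248 320 [11.1  9.3] 150
256 320 [9.1 7.8] 168
264 320 [7.1 6.4] 165
272 320 [5.1 4.9] 163
280 320 [3.1 3.5] 154
288 320 [1.1 2.1] 205
296 320 [-0.9  0.6] 223
304 320 [-2.9 -0.8] 220
312 320 [-4.8 -2.3] 226
320 320 [-6.8 -3.7] 174
248 328 [ 8.8 12.2] 133
256 328 [ 6.8 10.8] 148
264 328 [4.8 9.4] 147
272 328 [2.8 7.9] 142
280 328 [0.8 6.5] 144
288 328 [-1.1  5. ] 196
296 328 [-3.1  3.6] 213
304 328 [-5.1  2.2] 213
312 328 [-7.1  0.7] 213
320 328 [-9.1 -0.7] 168
```

View pics/s5.png

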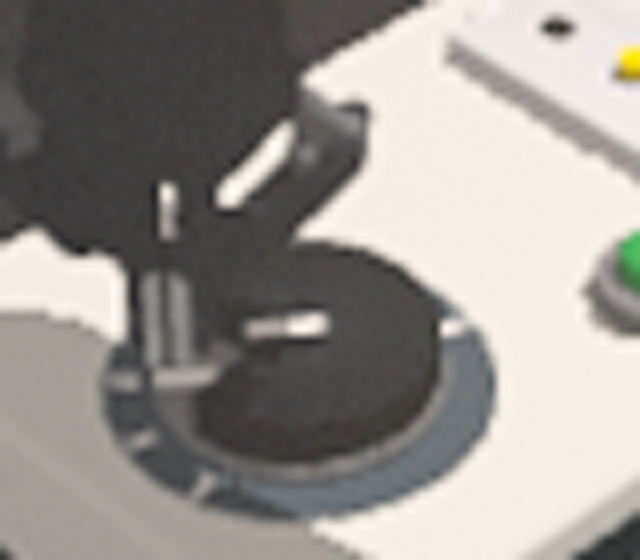

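The view shows the bay line on the third tick and the mark at about 59°, so the dial is on click 2. I'll lower the mark threshold to cover the shadowed part and continue to click 3.

```bash
sed -i 's/min()>150/min()>120/' h.py; python3 -c "
from h import *
print(mark())"
```

```text
(24, array([0.0009, 0.003 ]), 'angle', np.float64(41.4), 'dial', np.float64(53.4), array([0.0027, 0.0069]))
```

>>> {"method": "arm_command", "body": {"plan": "0.032 -0.063 0 0 0 -0.5;0.032 -0.063 0 0 0 -0.5;0.023 -0.066 0 0 0 -0.5;0.023 -0.066 0 0 0 -0.5;0 0 0 0 0 0"}}

```text
t: 9.68
eef_pos: [0.6196, 0.1524, 0.0915]
tool_rot: [-0.0, 0.61, 0.792, 0.001]
force: [-0.5, 2.6, 0.7]
grip_width: 0.001
grasp_force: 1.5
```

>>> {"method": "arm_command", "body": {"plan": "0.013 -0.068 0 0 0 -0.5;0 0 0 0 0 0;0 0 0 0 0 0"}}

```text
t: 10.05
eef_pos: [0.6201, 0.1489, 0.0915]
tool_rot: [0.0, 0.637, 0.771, -0.0]
force: [-0.7, 1.2, 0.4]
grip_width: 0.004
grasp_force: 1.0
```

>>> {"method": "arm_command", "body": {"plan": "0.013 -0.068 0 0 0 -0.5;0 0 0 0 0 0;0 0 0 0 0 0"}}

```text
t: 10.42
eef_pos: [0.6205, 0.1456, 0.0914]
tool_rot: [0.0, 0.664, 0.748, -0.0]
force: [0.2, 0.3, -0.1]
grip_width: 0.002
grasp_force: 0.1
```

```bash
python3 -c "
from h import *
print(mark())"
```

```text
(22, array([0.0021, 0.0024]), 'angle', np.float64(22.5), 'dial', np.float64(72.3), array([0.0023, 0.0071]))
```

>>> {"method": "arm_command", "body": {"plan": "0.002 -0.07 0 0 0 -0.5;0 0 0 0 0 0;0 0 0 0 0 0"}}

```text
t: 10.85
eef_pos: [0.6207, 0.1431, 0.0914]
tool_rot: [0.0, 0.69, 0.724, -0.0]
force: [-0.4, -0.2, -0.3]
grip_width: -0.004
grasp_force: 0.0
```

```bash
python3 - <<'E'
from h import *
print(mark(),sense()["force"])
im=grab_frame("side").astype(int)
print(im[228:242,238:262].min(2))
print(((proj("side",[[.581,.141,.094]]))))
for d in (60,75,90,105,120):
    a=np.radians(94.7-d);x=.01*np.array([np.cos(a),np.sin(a),0]);print(d,proj("side",[[.581,.141,.094]+x,[.581,.141,.094]-x]).round(1).tolist())
E
```

```text
(21, array([0.0017, 0.002 ]), 'angle', np.float64(20.2), 'dial', np.float64(74.6), array([0.0023, 0.0069])) [ 0.78994086  0.19205608 -0.19406829]
[[138 111  74  64  64  61  63  66  71  72  68  67  72  70  68  72  66  72
   71  68  73  72  72  69]
 [136 112  77  63  63  66  61  67  67  69  68  68  69  73  69  71  70  75
   72  75  72  76  74  74]
 [135 113  78  64  62  64  63  61  65  70  71  72  72  70  71  72  68  75
   72  69  73  72  77  74]
 [139 118  80  60  61  67  62  58  64  65  73  65  70  75  77  70  68  79
   76  76  77  72  74  73]
 [137 122  86  61  61  66  61  57  52  56  61  63  72  76  80  73  69  78
   85  81  78  74  76  76]
 [133 121  85  59  60  77  74  61  78 107  88  73  67  61  62  67  69  74
   78  79  73  74  79  72]
 [128 127 101  70  76  95  96  87 120 159 154 145 141 171 185 140  93  82
   73  69  70  74  71  73]
 [130 133 116  92  92  99  99 100 114 139 149 150 157 213 236 230 227 176
   81  69  70  75  77  73]
 [119 122 111 101 101  91  89  82  59  51  63  66 104 170 205 222 235 185
   83  77  72  74  79  74]
 [149 150 120  91  83  69  65  58  54  55  55  53  53  53  67  74 102  92
   75  76  72  73  70  74]
 [150 148 112  69  54  55  55  60  56  57  58  53  63  68  70  67  75  78
   81  79  78  68  71  75]
 [ 79  62  52  54  54  56  60  55  59  60  55  68  73  76  77  76  79  76
   78  78  79  74  71  72]
 [ 52  50  58  57  54  55  58  56  56  56  59  68  67  74  75  70  74  75
   78  77  71  73  75  70]
 [ 57  58  53  57  57  58  57  55  56  56  63  64  75  73  72  67  74  75
   71  77  73  71  71  70]]
[[251.86995379 234.73216603]]
60 [[247.8, 234.7], [255.9, 234.8]]
75 [[248.0, 234.0], [255.8, 235.5]]
90 [[248.5, 233.4], [255.3, 236.1]]
105 [[249.1, 232.8], [254.6, 236.7]]
120 [[250.0, 232.4], [253.8, 237.1]]
```

The mark's slope matches about 76°, which is right at the balance point between clicks 2 and 3. The finger therefore leads the dial by about 16°. One more step should snap it to 90.

```bash
cat >> h.py <<'E'
def slope():
    im=grab_frame("side").astype(float).min(2)[229:241,247:256]; v=np.arange(229,241)[:,None]
    w=np.clip(im-85,0,None); t=w.sum(0); ok=t>60; y=(w*v).sum(0)[ok]/t[ok]; x=np.arange(247,256)[ok]
    m=np.polyfit(x,y,1)[0]
    D=np.arange(0,181.);S=[]
    for d in D:
        a=np.radians(94.7-d);q=.01*np.array([np.cos(a),np.sin(a),0]);p=proj("side",[[.581,.141,.094]+q,[.581,.141,.094]-q]);S.append(np.arctan2(*(p[1]-p[0])[::-1]))
    S=np.unwrap(S);return m,D[np.abs(np.tan(S)-m)[20:140].argmin()+20],y.round(1)
E
python3 -c "
from h import *
print(slope())"
```

```text
(np.float64(0.17857957528079588), np.float64(74.0), array([234.2, 234.4, 234.5, 234.7, 235. , 235. , 235.3, 235.6, 235.6]))
```

>>> {"method": "arm_command", "body": {"plan": "0.002 -0.07 0 0 0 -0.5;0 0 0 0 0 0;0 0 0 0 0 0;0 0 0 0 0 0"}}

```text
t: 11.5
eef_pos: [0.6208, 0.1406, 0.0915]
tool_rot: [0.0, 0.715, 0.699, 0.0]
force: [-0.2, 0.1, -0.9]
grip_width: -0.006
grasp_force: 0.0
```

```bash
python3 -c "
from h import *
print(slope(),mark(),sense()['force'])"
```

```text
(np.float64(0.36438359572930284), np.float64(88.0), array([233.2, 233.7, 233.9, 234. , 234.9, 235. , 235.4, 235.9, 236. ])) (32, array([0.0037, 0.0023]), 'angle', np.float64(13.0), 'dial', np.float64(81.8), array([0.0032, 0.0092])) [0.42772191 0.08601075 1.03889886]
```

The slope gauge reads 88°, so the dial is on click 3. Now the last click.

>>> {"method": "arm_command", "body": {"plan": "-0.007 -0.07 0 0 0 -0.5;-0.007 -0.07 0 0 0 -0.5;-0.016 -0.068 0 0 0 -0.5;-0.016 -0.068 0 0 0 -0.5;0 0 0 0 0 0"}}

```text
t: 12.22
eef_pos: [0.6194, 0.1303, 0.0916]
tool_rot: [-0.0, 0.805, 0.593, 0.001]
force: [1.2, 2.6, -0.9]
grip_width: 0.001
grasp_force: 1.4
```

>>> {"method": "arm_command", "body": {"plan": "-0.025 -0.065 0 0 0 -0.5;0 0 0 0 0 0;0 0 0 0 0 0"}}

```text
t: 12.6
eef_pos: [0.6177, 0.1268, 0.0915]
tool_rot: [0.0, 0.825, 0.565, -0.0]
force: [0.2, 0.7, -0.3]
grip_width: -0.0
grasp_force: 0.5
```

>>> {"method": "arm_command", "body": {"plan": "-0.025 -0.065 0 0 0 -0.5;0 0 0 0 0 0;0 0 0 0 0 0"}}

```text
t: 12.98
eef_pos: [0.6167, 0.1239, 0.0914]
tool_rot: [0.0, 0.844, 0.536, -0.0]
force: [0.5, 0.3, -0.7]
grip_width: -0.002
grasp_force: 0.0
```

```bash
python3 -c "
from h import *
print(slope(),sense()['force'])"
```

```text
(np.float64(0.6260427616705649), np.float64(102.0), array([232.4, 232.5, 232.9, 233.8, 234.5, 235.2, 236. , 236.3])) [-0.52429656  0.45031801 -0.27287797]
```

>>> {"method": "arm_command", "body": {"plan": "-0.017 -0.031 0 0 0 -0.25;0 0 0 0 0 0;0 0 0 0 0 0;0 0 0 0 0 0"}}

```text
t: 13.52
eef_pos: [0.6162, 0.123, 0.0915]
tool_rot: [0.0, 0.854, 0.521, -0.0]
force: [0.7, -0.8, 0.6]
grip_width: -0.002
grasp_force: 0.0
```

```bash
python3 -c "
from h import *
print(slope(),sense()['force'])"
```

```text
(np.float64(0.6328187227631937), np.float64(102.0), array([232.3, 232.5, 232.9, 233.8, 234.5, 235.2, 236. , 236.3])) [-0.80658923 -0.44017822 -0.02316785]
```

>>> {"method": "arm_command", "body": {"plan": "-0.017 -0.031 0 0 0 -0.25;0 0 0 0 0 0;0 0 0 0 0 0;0 0 0 0 0 0"}}

```text
t: 14.08
eef_pos: [0.6155, 0.1218, 0.0914]
tool_rot: [-0.0, 0.863, 0.506, -0.0]
force: [-0.8, -0.0, -0.7]
grip_width: 0.005
grasp_force: 0.0
```

```bash
python3 -c "
from h import *
print(slope(),sense()['force'])"
```

```text
(np.float64(0.7298110785747514), np.float64(106.0), array([231.7, 232. , 232.3, 232.6, 233.3, 234.5, 236.5])) [-0.25759134  0.0885858  -0.81863786]
```

```bash
cat >> h.py <<'E'
def pca():
    im=grab_frame("side").astype(float).min(2)[229:241,246:259]; V,U=np.mgrid[229:241,246:259]
    w=np.clip(im-100,0,None);w/=w.sum();mu=(w*U).sum(),(w*V).sum()
    a=.5*np.arctan2(2*(w*(U-mu[0])*(V-mu[1])).sum(),(w*(U-mu[0])**2).sum()-(w*(V-mu[1])**2).sum())
    print(im.astype(int));return np.round(mu,1),"slope",np.tan(a)
E
python3 -c "
from h import *
print(pca())"
```

```text
[[ 65  64  66  60  73 127 169 140  77  65  70  73  77]
 [ 60  60  76  81 111 150 130  82  66  72  70  74  74]
 [ 90  89 112 130 145 144 100  68  73  73  71  72  70]
 [137 118 125 158 164 136  89  68  81  81  73  77  81]
 [129  98  88 141 171 165 112  65  77  79  79  80  81]
 [ 52  51  51  80 136 172 137  72  63  73  77  74  71]
 [ 54  56  53  54  80 156 162 119  70  62  72  75  76]
 [ 58  58  56  55  49 124 170 167 122  72  71  76  78]
 [ 56  57  58  57  58  60 130 149 123  76  80  77  72]
 [ 57  55  59  57  53  55  62  73  62  61  79  78  75]
 [ 57  57  57  60  57  63  60  57  60  66  73  78  79]
 [ 55  52  54  55  55  64  57  64  75  73  73  74  76]]
(array([250.9, 233. ]), 'slope', np.float64(2.1686056284254143))
```

The mark's ridge runs from (249.5,232) to (253,237), a slope of about 1.4. The expected slope is 1.24 at 120°, so the dial is on click 4 with no force on the finger. I'll lift straight up, then move over the button.

>>> {"method": "arm_command", "body": {"plan": "0 0 0.3 0 0 0;0 0 0.5 0 0 0;0 0 0.9 0 0 0;-0.64 -0.5 0 0 0 0;-0.64 -0.5 0 0 0 0;-0.64 -0.5 0 0 0 0;-0.64 -0.48 0 0 0 0;0 0 0 0 0 0;0 0 0 0 0 0"}}

```text
t: 15.3
eef_pos: [0.5148, 0.0428, 0.1611]
tool_rot: [0.001, 0.863, 0.505, 0.002]
force: [0.4, 0.3, -0.3]
grip_width: -0.002
grasp_force: 0.0
```

```bash
python3 - <<'E'
from h import *
print(sense()["eef_pos"])
im=grab_frame("side");i=im.astype(int);r,g,b=i[...,0],i[...,1],i[...,2]
m=(g>r+40)&(g>b+20);m[:,:280]=0;m[:,315:]=0;m[:215]=0;m[245:]=0
V,U=np.nonzero(m);print(len(V),U.min(),U.max(),V.min(),V.max())
for z in(.075,.08,.085,.09,.095):print(z,proj("side",[[.513,.0425,z],[.513,.0425,z]])[0])
o1,d1=ray("side",U.mean(),V.mean());o2,d2=ray("top",269.46,234.72)
t=np.linalg.lstsq(np.c_[d1,-d2],o2-o1,rcond=None)[0];print(o1+t[0]*d1,o2+t[1]*d2)
cv2.imwrite("pics/s6.png",cv2.resize(im[170:300,190:370,::-1],None,fx=4.4,fy=4.4,interpolation=cv2.INTER_CUBIC))
E
```

```text
[0.51480445 0.04283975 0.16106177]
75 293 302 223 231
0.075 [296.60312581 230.15836992]
0.08 [296.67985783 228.65942189]
0.085 [296.75695323 227.15324261]
0.09 [296.83441452 225.6397811 ]
0.095 [296.91224423 224.11898594]
[0.51145844 0.0415068  0.08506306] [0.51332338 0.04246769 0.08523493]
```

View pics/s6.png

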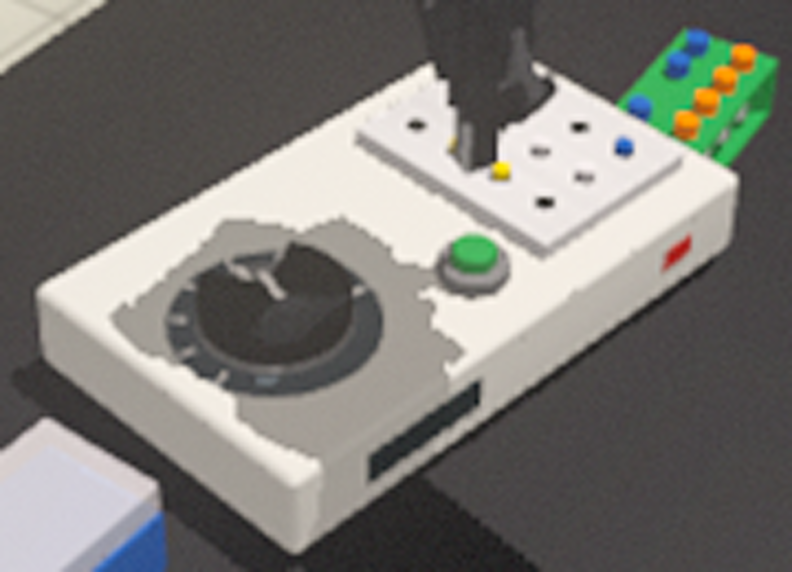

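The view shows the dial free, with its line pointing up-left near the fifth tick. The button's top is at z ≈ 0.085. I'll measure the dial angle once more and go down to just above the button.

```bash
python3 -c "
from h import *
im=grab_frame('side').astype(int).min(2)
print(im[226:240,242:260])
for d in (90,120,150):
    a=np.radians(94.7-d);u=np.array([np.cos(a),np.sin(a),0]);print(d,proj('side',[np.array([.581,.141,.094])+.01*u,np.array([.581,.141,.094])-.01*u,np.array([.581,.141,.076])+.036*u]).round(1).tolist())"
```

```text
[[152 153 152 151 154 153 150 148 142 140 137 146 128  80  53  52  53  53]
 [153 142 139 137 130 128 118 116 103  98 111 133 105  56  59  56  60  57]
 [137 110 100  93  77  73  74  75  77  75 112 125  86  55  58  60  56  58]
 [126  83  71  72  77  83  85  86  80  90 106  89  61  55  59  58  61  58]
 [141 131 134 117  89  93  91  93  92  98  87  63  56  58  60  58  57  60]
 [129 144 167 162 118  95 109 129 118  95  68  55  61  58  58  59  59  57]
 [ 79 103 144 163 148 107 117 158 161 113  60  59  58  59  58  59  58  59]
 [ 60  56  84 112 127  99  89 138 170 157  96  55  52  56  60  57  60  59]
 [ 55  52  58  53  50  58  50  77 137 171 134  69  52  57  57  56  58  54]
 [ 58  59  57  54  56  54  58  52  76 153 161 117  66  54  58  56  57  59]
 [ 54  61  53  60  58  60  59  53  52 123 169 163 123  72  59  60  66  66]
 [ 62  56  58  57  60  54  56  56  54  60 127 152 124  78  71  72  69  69]
 [ 57  58  56  57  55  54  60  60  56  51  68  79  78  74  81  77  70  66]
 [ 55  58  54  59  57  59  58  56  57  63  71  69  76  77  72  75  74  69]]
90 [[248.5, 233.4], [255.3, 236.1], [239.9, 235.3]]
120 [[250.0, 232.4], [253.8, 237.1], [245.4, 232.0]]
150 [[252.0, 232.1], [251.7, 237.4], [252.6, 230.8]]
```

>>> {"method": "arm_command", "body": {"plan": "-0.04 0 -0.5 0 0 0;0 0 -0.5 0 0 0;0 0 -0.4 0 0 0;0 0 -0.1 0 0 0;0 0 0 0 0 0;0 0 0 0 0 0"}}

```text
t: 16.15
eef_pos: [0.5119, 0.0428, 0.1001]
tool_rot: [0.0, 0.863, 0.506, 0.0]
force: [-1.4, 1.4, 1.9]
grip_width: 0.0
grasp_force: 1.2
```

The dial is at 120°, since its line and mark match the prediction. Now I'll press in small steps.

>>> {"method": "arm_command", "body": {"plan": "0 0 -0.04 0 0 0;0 0 0 0 0 0;0 0 0 0 0 0"}}

```text
t: 16.52
eef_pos: [0.5121, 0.0427, 0.0983]
tool_rot: [0.0, 0.863, 0.505, 0.001]
force: [-0.2, 1.1, 3.1]
grip_width: 0.003
grasp_force: 1.6
```

>>> {"method": "arm_command", "body": {"plan": "0 0 -0.04 0 0 0;0 0 0 0 0 0;0 0 0 0 0 0"}}

```text
t: 16.9
eef_pos: [0.5121, 0.0427, 0.097]
tool_rot: [0.0, 0.863, 0.505, 0.0]
force: [-2.3, 1.0, 6.8]
grip_width: -0.004
grasp_force: 3.5
```

>>> {"method": "arm_command", "body": {"plan": "0 0 -0.04 0 0 0;0 0 0 0 0 0;0 0 0 0 0 0"}}

```text
t: 17.27
eef_pos: [0.5121, 0.0427, 0.0968]
tool_rot: [0.0, 0.863, 0.506, 0.0]
force: [-4.8, 1.2, 15.6]
grip_width: -0.001
grasp_force: 8.0
```

>>> {"method": "arm_command", "body": {"plan": "0 0 -0.04 0 0 0;0 0 0 0 0 0;0 0 0 0 0 0"}}

```text
t: 17.65
eef_pos: [0.5122, 0.0427, 0.0966]
tool_rot: [-0.0, 0.863, 0.506, -0.0]
force: [-8.3, 1.0, 24.6]
grip_width: 0.003
grasp_force: 12.5
```

The force rose at about 0.67 N/mm from z ≈ 0.103 and hit a hard stop at 0.097. That is 6 mm of travel with 4 N at the bottom, so the button is fully down. I'll release, back off, and check both the button and the dial.

>>> {"method": "arm_command", "body": {"plan": "0 0 0.2 0 0 0;0 0 0.4 0 0 0;0 0 0.8 0 0 0;0 0 1 0 0 0;0 0 1 0 0 0;0 0 0 0 0 0;0 0 0 0 0 0;0 0 0 0 0 0"}}

```text
t: 18.65
eef_pos: [0.5102, 0.0425, 0.2273]
tool_rot: [-0.001, 0.863, 0.505, -0.002]
force: [0.1, 0.1, -0.2]
grip_width: -0.003
grasp_force: 0.0
```

```bash
python3 - <<'E'
from h import *
s=sense();print(s["t"],s["eef_pos"],s["force"])
i=grab_frame("side").astype(int);r,g,b=i[...,0],i[...,1],i[...,2]
m=(g>r+40)&(g>b+20);m[:,:280]=0;m[:,315:]=0;m[:215]=0;m[245:]=0
V,U=np.nonzero(m);print(len(V),U.min(),U.max(),V.min(),V.max())
print(i.min(2)[229:239,242:260])
E
```

```text
18.65 [0.51024012 0.0424879  0.22725792] [ 0.0730188   0.06813773 -0.2295713 ]
75 293 302 223 231
[[122  81  67  69  73  75  84  83  84  85 103  87  58  52  59  54  55  55]
 [137 132 129 115  86  88  90  88  89  94  84  61  53  56  54  59  57  59]
 [125 144 165 160 117  92 110 127 117  94  68  58  53  54  54  53  59  58]
 [ 78  99 142 158 145 104 116 156 157 110  58  52  61  53  56  55  55  58]
 [ 54  54  86 110 125  97  87 136 168 155  97  54  60  54  56  55  58  57]
 [ 51  57  53  51  48  51  48  75 134 168 132  65  47  54  56  55  54  60]
 [ 54  56  53  55  54  53  54  47  73 153 158 115  62  49  54  56  50  57]
 [ 56  55  55  56  53  56  52  52  49 120 163 162 121  73  54  59  53  52]
 [ 54  54  54  53  50  53  55  50  52  62 133 150 120  69  55  57  61  55]
 [ 54  53  57  57  64  68  60  64  61  68  86  83  67  65  62  70  71  69]]
```

The button is back up, the dial hasn't moved and the tool is clear of everything. Handing in.

```bash
python3 -c "
from cell import job_done
print(job_done())"
```

```text
the job is handed in; nothing more can be done
None
```

The dial was turned four clicks clockwise, from 0 to about 120° by the camera; the start button was then pressed to its stop and sprang back, and the job was handed in at about 19 s of the 64 s allowed (no verdict was returned).

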